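Shut and latch the instrument cassette

TASK

Close up the dental instrument cassette using only the fingertips: push its raised lid down flat without slamming it, then push the orange stud on the lid all the way along its slot so the latch tongue runs fully home under the blue keeper. Do not grip or lift anything, and leave the bottle, cup, jar and bur block standing where they are.

Things in the scene. Friction and masses are not known exactly. Their poses are not given: they have to be found in the camera images.
- cassette: Steel box of clipped-in instruments, 150 (x) by 200 (y) mm, rim 34 mm high, fixed to the bench. Origin: centre of underside at bench level; z up. Lid hinge along its -x edge (x = -75 mm, the side towards the robot, yaw within 0.6 rad), latch on the +x side. Blue keeper bracket just outside the +x wall: x 77 to 93, y 17 to 47 mm, top 52 mm high.
- lid (a joint): Angle of the aluminium lid, rad: 0 = flat shut, grows as it rises; starts at 0.9 to 1.45, stop at 1.6. A stiff friction hinge (0.25 N m) keeps it where it is left; 2 to 5 N near the free edge moves it. Lid 150 mm from hinge to free edge, 200 wide, 6 thick, 0.16 kg. Raised, its outer face looks towards the robot and up; shut, that face is level, 41 mm above the bench.
- lid_hinge (a point): Point on the hinge line at the middle of its length, in the plane of the lid's inner face, 35 mm above the bench. Its axes turn with the lid: x from hinge to free edge, y along the hinge (same as the cassette's y), z out of the outer face, which lies at z = 6 mm.
- lid_edge (a point): Middle of the lid's free edge, on its outer face, 150 mm from the hinge line. Axes as lid_hinge.
- latch (a joint): Slide of the latch on the lid's outer face in m: 0 = fully open, 0.040 = fully home (end stop) with its tongue under the keeper. Grows towards the cassette's +y. Starts at 0 to 0.010. Friction about 1.5 N, no spring: it stays where it is left.
- stud (a point): Centre of the latch's orange stud, 14 by 14 mm, 18 mm tall, on a dark sliding plate 4 mm thick and 50 mm along y that reaches over the lid's free edge. It lies 120 mm from the hinge line and 13 mm above the lid's outer face (54 mm above the bench when shut); its top is 22 mm above that face. Axes as lid_hinge; push it along +y.
- spray_bottle: Bystander: white bottle with a blue cap, 56 mm across, 140 mm tall, loose. Origin: centre of its underside.
- steel_cup: Bystander: open steel cup, 54 mm across, 60 mm tall, loose. Origin: centre of its underside.
- jar: Bystander: amber glass jar with a white cap, 48 mm across, 55 mm tall, loose. Origin: centre of its underside.
- bur_block: Bystander: green block holding small burs, 50 by 40 mm, 43 mm tall in all, loose. Origin: centre of its underside.

How it is judged (in metres and radians):
On the way, in this order (a step that is already met when the one before it is completed fails the run):
1. the lid is pushed down flat (value of joint lid below 0.04 rad), for 0.2 s.
2. the latch is pushed home with the lid shut (value of joint latch above 0.036 m and value of joint lid below 0.04 rad), for 0.2 s.
At the end, for the whole second after the job is handed in: The lid lies flat (within 0.04 rad), the latch is within 4 mm of its end stop, and bottle, cup, jar and bur block stand upright within 20 mm of where they were (all of step 2 and distance of each of spray_bottle, steel_cup, jar, bur_block from where it was at the start of the episode below 0.02 m and angle between each of spray_bottle, steel_cup, jar, bur_block's own z axis and vertical below 0.2 rad); the robot touches nothing.
It fails at once if the latch is pushed across (past 20 mm) while the lid is still up (value of joint latch above 0.02 m and value of joint lid above 0.08 rad).
It fails at once if the lid is slammed (closing faster than 4 rad/s) (velocity of joint lid below -4 rad/s).
It fails at once if a bystander is lifted, knocked or moved more than 20 mm (distance of any of spray_bottle, steel_cup, jar, bur_block from where it was at the start of the episode above 0.02 m).
It also fails if it takes over 42 s, if anything falls off the work surface, if the arm or the gripper's body presses on something with over 40 N, if the wrist force passes 120 N, or if a joint passes its speed limit or range.

ROBOT

A 7-joint arm with a two-finger parallel gripper is mounted at the origin on the work surface. World frame = base frame: x ahead of the robot, y to its left, z up, the work surface at z = 0. Lengths are in mm, angles in rad, forces in N, time in s.
With the tool pointing down it reaches from about 400 to 875 mm from the base axis. Payload 19.3 kg.
Tool frame: the origin (TCP) lies at the very end of the fingers, on their centre line; the grasp point (between the pads) lies 19 mm behind it (grip_point_offset is the z of the grasp point in the tool frame, in mm); z points along the fingers, x is the direction in which the jaws open and shut, and the axes are right-handed (so a half turn about z gives the same grasp; the last joint's range is limited). The gripper opens to 85 mm and grips with 20 to 120 N. Pads are 22 mm wide; open, the fingers measure 114 mm over their backs; the gripper's body (76 mm by 85 mm) begins 54 mm behind the grasp point. The pads swing forward as they close: fully open they stand 13 mm farther back than shut.
Start: joints at [1.096, 0.521, -0.036, 1.599, 0.021, 1.021, -0.113], TCP at [246.119, -574.491, 231.291] pointing down, gripper open.
Joint ranges: [-2.91, 2.91], [-0.3, 2.13], [-1.5, 1.42], [0.17, 2.43], [-1.26, 4.41], [0.16, 1.93], [-2.52, 2.52]. Speed limits (rad/s): [1.89, 1.89, 2.39, 2.39, 3.01, 3.01, 3.01].

INTERFACE

Orientations are given as a 3x3 rotation matrix whose columns are the frame's x, y, z axes.
In Python, from workcell import movep, movel, goto_joints, open_gripper, clamp, wait, inverse_kinematics, read_state, camera, PlanningError, finish_job, grip_point_offset gives the robot as it stands. Calls block until the motion is done:
- movep(position, orientation): joint-space move of the TCP to a pose.
- movel(position, frame=None, max_speed=150, guard=None): straight line of the TCP; frame=None keeps the orientation; max_speed is the mean speed in mm/s. With guard (N) it stops when the force on the tool has changed by that much, and returns True; else False.
- goto_joints(angles): joint-space move.
- open_gripper() and clamp(): open the fingers fully, or close them until they stop; the grip force is fixed at half the most.
- wait(seconds).
- inverse_kinematics(position, orientation): joint angles nearest the present ones, or None.
- read_state(): the state.
- camera(name): name is "side" or "top"; returns a dict with "image" (420x560x3 uint8, blue, green, red), "range_z" (420x560 float32, mm along the optical axis (not along the pixel's ray), 0 where there is no reading), "fx", "fy", "cx", "cy" (pixels), "cam_to_world" (4x4, takes a point from camera to world coordinates). Camera axes: x right, y up, looking along -z (the intrinsics and any distortion apply to the point x, -y, -z); pixel columns grow to the right and rows downward; lengths in mm; the calibration is good to about 2 mm. A picture is of the moment at which its call begins.
A pose or a line that the arm cannot do raises PlanningError and nothing moves.
- finish_job(): hands the job in, once; it reports no verdict.
The state is a dict: "time": time; "qpos": joint angles; "qvel": joint speeds; "joint_efforts": joint torques, N m; "eef_pos": TCP position; "tool_rot": TCP orientation; "ft_force": force on the tool from outside, world axes, zero at the start; "torque": the same for the moment, N m; "finger_gap": finger opening in mm.
Only numpy, scipy, OpenCV 4.12 (cv2) and the standard library are available. Lean on these libraries where they do the work, as an engineer would, in place of code of your own. Each camera call takes 0.05 s, during which the arm holds its last target.

## Working session

There is one attempt and no reset: what is moved stays moved. The work goes in short steps, each a Python script; the robot and the scene stay as the last script left them, time stands still between calls to the robot, and variables do not carry over. Pictures are saved under pics/ and viewed, and the job is handed in when it is done.

```bash
mkdir -p pics; ls; python3 - <<'E'
from workcell import *
import cv2,numpy as np,pickle
s=read_state();print(s['time'],s['eef_pos'],s['ft_force'],s['finger_gap'])
for n in("top","side"):
    c=camera(n);pickle.dump(c,open(f'{n}0.pkl','wb'));cv2.imwrite(f'pics/{n}0.png',c['image']);print(n,c['fx'],c['cx'],c['cy'],np.round(c['cam_to_world'],3).tolist(),[k for k in c])
E
```

```text
pics
0.0 [ 245.97511589 -574.19466202  230.73169977] [ 0.08399     0.91821101 -0.38623493] 85.66965914799819
top 422.39025992185 289.74708020159164 212.85960560093048 [[0.048, 0.973, -0.227, 393.323], [-0.999, 0.046, -0.012, 61.147], [-0.002, 0.227, 0.974, 986.808], [0.0, 0.0, 0.0, 1.0]] ['image', 'range_z', 'fx', 'fy', 'cx', 'cy', 'cam_to_world']
side 429.0296211504967 279.03134829764184 206.41890808492582 [[0.969, 0.142, -0.202, 399.65], [-0.246, 0.614, -0.75, -656.606], [0.018, 0.777, 0.63, 686.079], [0.0, 0.0, 0.0, 1.0]] ['image', 'range_z', 'fx', 'fy', 'cx', 'cy', 'cam_to_world']
```

View pics/top0.png

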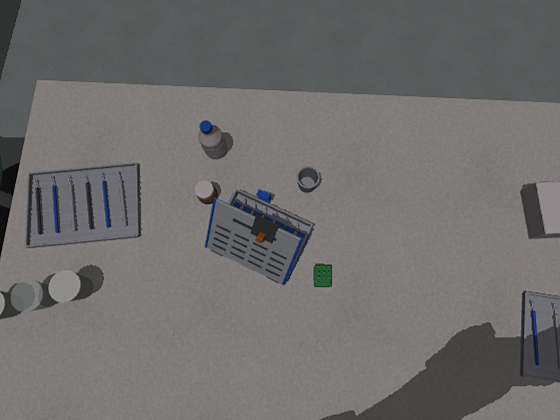

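View pics/side0.png

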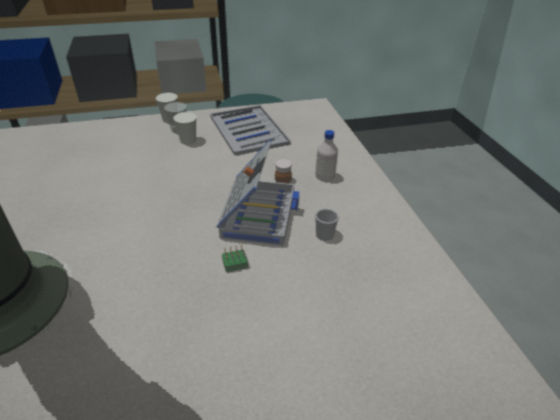

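The top image shows the cassette near (262,235) with its raised lid and the orange stud at (261,238). The keeper is at (264,195), the jar at (206,190), the bottle at (212,140), the cup at (308,180) and the bur block at (323,275).

```bash
cat > h.py <<'E'
import numpy as np,cv2,pickle
def cloud(c):
    r=c['range_z'];v,u=np.mgrid[:r.shape[0],:r.shape[1]]
    P=np.stack([(u-c['cx'])/c['fx']*r,-(v-c['cy'])/c['fy']*r,-r],-1)
    T=c['cam_to_world'];W=P@T[:3,:3].T+T[:3,3];W[r==0]=np.nan;return W
def proj(c,p):
    T=c['cam_to_world'];q=T[:3,:3].T@(np.asarray(p,float)-T[:3,3]);return c['cx']+c['fx']*q[0]/-q[2],c['cy']-c['fy']*q[1]/-q[2]
E
python3 - <<'E'
from h import *
for n,(x,y,w,h) in {'top':(180,110,160,190),'side':(200,120,150,160)}.items():
    c=pickle.load(open(n+'0.pkl','rb'));cv2.imwrite(f'pics/{n}0c.png',cv2.resize(c['image'][y:y+h,x:x+w],None,fx=3.6 if n=='side' else 3.1,fy=3.6 if n=='side' else 3.1,interpolation=cv2.INTER_CUBIC))
    W=cloud(c);print(n,np.isnan(W).mean(),np.round([W[350,200],W[300,100]]))
    if n=='top':
        for a in [(206,127),(214,150),(206,190),(308,172),(308,180),(323,275),(264,195),(261,238),(255,262),(222,205),(300,235),(215,245),(284,275),(240,240),(285,250)]:print(a,np.round(W[a[1],a[0]]))
E
```

```text
top 0.0040391156462585035 [[299. 259.  -4.]
 [398. 498.  -1.]]
(206, 127) [772. 262. 141.]
(214, 150) [752. 257.  58.]
(206, 190) [655. 267.  56.]
(308, 172) [717.  35.  31.]
(308, 180) [706.  33.   4.]
(323, 275) [477.  -9.  20.]
(264, 195) [651. 134.  50.]
(261, 238) [533. 127. 151.]
(255, 262) [495. 144.  60.]
(222, 205) [597. 210. 153.]
(300, 235) [567.  47.  18.]
(215, 245) [529. 236.  55.]
(284, 275) [469.  79.  63.]
(240, 240) [536. 176.  94.]
(285, 250) [516.  78. 118.]
side 0.0038477891156462585 [[ 381. -201.   -3.]
 [ 201.  -45.    0.]]
```

View pics/top0c.png

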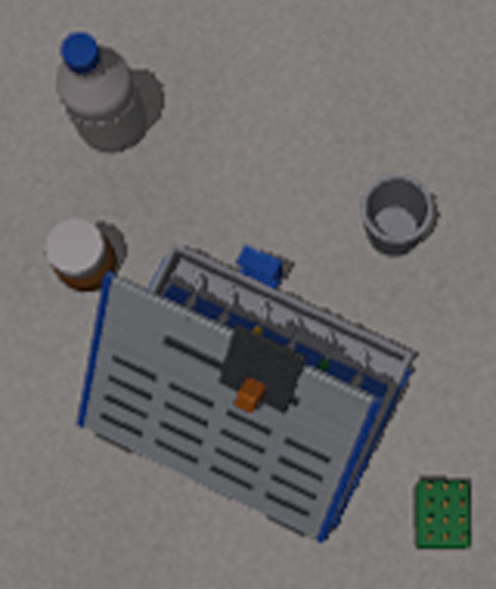

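View pics/side0c.png

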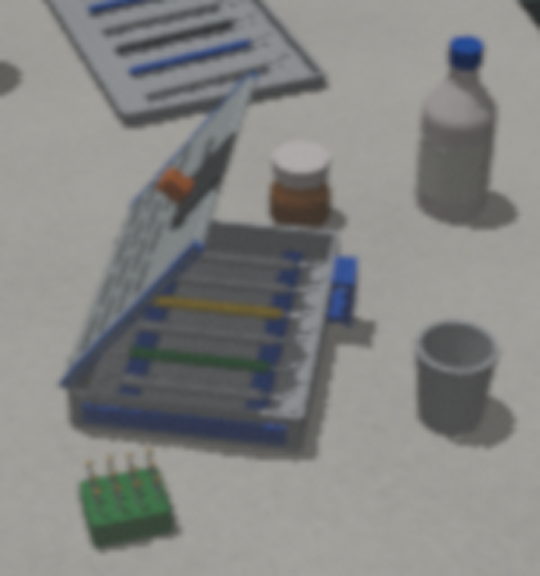

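```bash
cat > fit.py <<'E'
from h import *
c=pickle.load(open('top0.pkl','rb'));W=cloud(c)
poly=np.array([(219,207),(296,243),(283,277),(212,245)],np.int32)
m=np.zeros(c['range_z'].shape,np.uint8);cv2.fillPoly(m,[poly],1)
P=W[m>0];P=P[~np.isnan(P).any(1)]
for _ in range(8):
    o=P.mean(0);n=np.linalg.svd(P-o,full_matrices=False)[2][2];n*=np.sign(n[2]);d=(P-o)@n
    P=P[abs(d)<max(2.5*np.median(abs(d)),1.5)]
print('n',n,o,len(P),np.std((P-o)@n))
yaw=np.arctan2(-n[1],-n[0]);th=np.arctan2(np.hypot(n[0],n[1]),n[2]);print('yaw',yaw,'theta',th)
T=c['cam_to_world']
def ray(u,v):
    d=T[:3,:3]@np.array([(u-c['cx'])/c['fx'],-(v-c['cy'])/c['fy'],-1]);p=T[:3,3]
    return p+d*((o-p)@n)/(d@n)
ex=np.array([np.cos(yaw)*np.cos(th),np.sin(yaw)*np.cos(th),np.sin(th)]);ey=np.array([-np.sin(yaw),np.cos(yaw),0])
K=[(215.5,198.7),(301.9,239),(284.8,284.2),(205.8,247.1)]
for k in K:
    p=ray(*k);print(k,np.round(p,1),'along x',round((p-o)@ex,1),'y',round((p-o)@ey,1))
E
python3 fit.py
```

```text
n [-0.7437693   0.31094427  0.59171013] [528.55974522 152.26343312  97.70403942] 2328 0.7321285736083433
yaw -0.39598241742077667 theta 0.937617776149809
(215.5, 198.7) [607.9 223.3 160.1] along x 77.4 y 96.2
(301.9, 239) [533.6  45.1 160.4] along x 77.8 y -96.9
(284.8, 284.2) [451.   76.4  40.2] along x -71.4 y -99.9
(205.8, 247.1) [525.6 259.4  37.6] along x -74.5 y 97.6
```

```bash
cat >> h.py <<'E'
H=np.array([493.1,166.3,35.3]);yaw=-0.396
c_,s_=np.cos(yaw),np.sin(yaw)
def L(x,y,z): # x,y from hinge in cassette axes, z world
    return np.array([H[0]+c_*x-s_*y,H[1]+s_*x+c_*y,z])
def inv(p): d=np.asarray(p)[:2]-H[:2];return np.round([c_*d[0]+s_*d[1],-s_*d[0]+c_*d[1],p[2]],1)
ey=np.array([-s_,c_,0]);ex=np.array([c_,s_,0]);dn=np.array([0,0,-1.])
def Rm(sg): x=sg*ey; return np.stack([x,np.cross(dn,x),dn],1)
E
python3 - <<'E'
from workcell import *
from h import *
for a,b in [((261,238),0),]:
    W=cloud(pickle.load(open('top0.pkl','rb')))
    im=pickle.load(open('top0.pkl','rb'))['image'].astype(int)
    m=(im[...,2]>im[...,0]+60)&(im[...,1]<im[...,2]-30);v,u=np.where(m);k=(abs(u-261)<15)&(abs(v-238)<15)
    P=W[v[k],u[k]];print('stud local',inv(np.nanmean(P,0)),k.sum())
for sg in(1,-1):
    for p in[(50,-75,260),(58,-75,139),(114,-75,41),(120,10,49)]:
        print(sg,p,np.round(inverse_kinematics(L(*p),Rm(sg)) ,2) if inverse_kinematics(L(*p),Rm(sg)) is not None else None)
E
```

```text
stud local [ 54.2 -17.6 147.8] 60
1 (50, -75, 260) [ 0.37  0.42 -0.84  1.82  0.35  1.06  0.57]
1 (58, -75, 139) [ 0.31  0.59 -0.77  1.92  0.55  0.85  0.42]
1 (114, -75, 41) [ 0.29  0.8  -0.71  1.84  0.73  0.77  0.36]
1 (120, 10, 49) [ 0.17  0.86 -0.73  1.71  0.72  0.87  0.3 ]
-1 (50, -75, 260) [ 0.03  0.34 -0.38  1.84  0.15  1.   -2.38]
-1 (58, -75, 139) [-0.12  0.49 -0.19  1.95  0.13  0.72 -2.35]
-1 (114, -75, 41) [-0.2   0.7   0.01  1.87 -0.01  0.57 -2.16]
-1 (120, 10, 49) [-0.27  0.75 -0.05  1.73  0.05  0.67 -2.32]
```

```bash
python3 - <<'E'
from workcell import *
from h import *
R=Rm(1)
clamp();print(read_state()['time'],read_state()['finger_gap'])
movep(L(35,-75,260),R);print(read_state()['time'])
movel(L(35,-75,145),max_speed=150)
s=read_state();print(s['time'],inv(s['eef_pos']),s['ft_force'])
g=movel(L(62,-75,137),max_speed=60,guard=3)
s=read_state();print(g,s['time'],inv(s['eef_pos']),s['ft_force'])
c=camera('side');cv2.imwrite('pics/s1.png',cv2.resize(c['image'][90:270,150:390],None,fx=3.2,fy=3.2,interpolation=cv2.INTER_CUBIC))
E
```

```text
0.8667 -0.2928861789452174
3.3667
4.2833 [ 35.3 -74.7 145.7] [-0.10195647 -0.13838521  0.23320299]
False 4.9 [ 61.9 -75.  136.9] [-0.12481187 -0.35941896 -0.33967008]
```

View pics/s1.png

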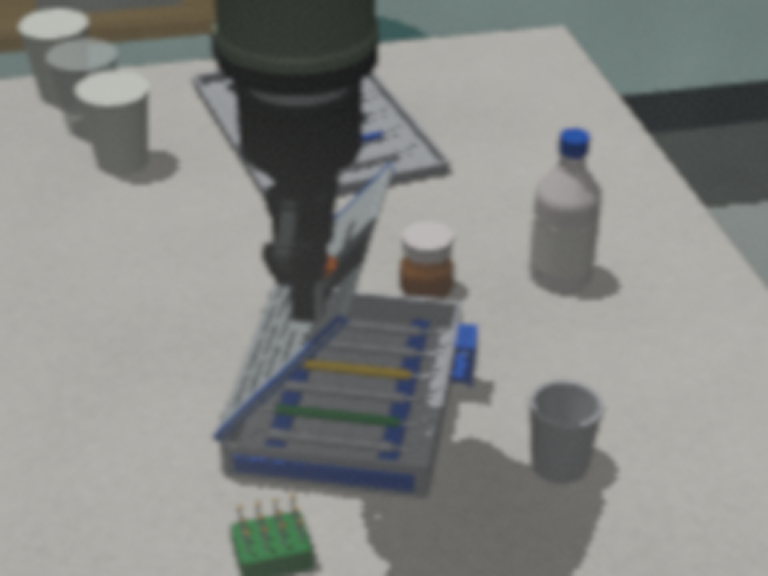

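The closed fingertips, at (305,315), are just in front of the lid's outer face, clear of the orange stud. I'll follow the closing arc from here.

```bash
python3 - <<'E'
from workcell import *
from h import *
for t in [0.85,0.7,0.55,0.4,0.25,0.12,0.05]:
    g=movel(L(125*np.cos(t)-6*np.sin(t)-9,-75,35+125*np.sin(t)+6*np.cos(t)),max_speed=60,guard=20)
    s=read_state();print(t,g,round(s['time'],2),inv(s['eef_pos']),np.round(s['ft_force'],1))
    if g: break
else:
    g=movel(L(115,-75,37),max_speed=20,guard=12)
    s=read_state();print(g,round(s['time'],2),inv(s['eef_pos']),np.round(s['ft_force'],1))
wait(.3)
c=camera('side');cv2.imwrite('pics/s2.png',cv2.resize(c['image'][90:270,150:390],None,fx=3.2,fy=3.2,interpolation=cv2.INTER_CUBIC))
E
```

```text
0.85 False 5.23 [ 69.2 -75.  132.6] [-0.1 -0.1 -0.1]
0.7 False 5.7 [ 82.7 -75.  119.8] [ 0.5 -0.2 -0.7]
0.55 False 6.17 [ 94.4 -75.1 105.1] [ 0.3  0.9 -0.2]
0.4 False 6.63 [103.7 -75.1  88.9] [-0.1  0.4  0.2]
0.25 False 7.1 [110.5 -75.   71.4] [-0.7  0.2  0.4]
0.12 False 7.53 [114.2 -75.1  55.5] [-0.3  0.9 -0.2]
0.05 False 7.83 [115.4 -75.1  46.9] [ 0.6  0.4 -0.1]
True 8.23 [115.5 -74.8  40.9] [-3.1 -1.1 14.8]
```

View pics/s2.png

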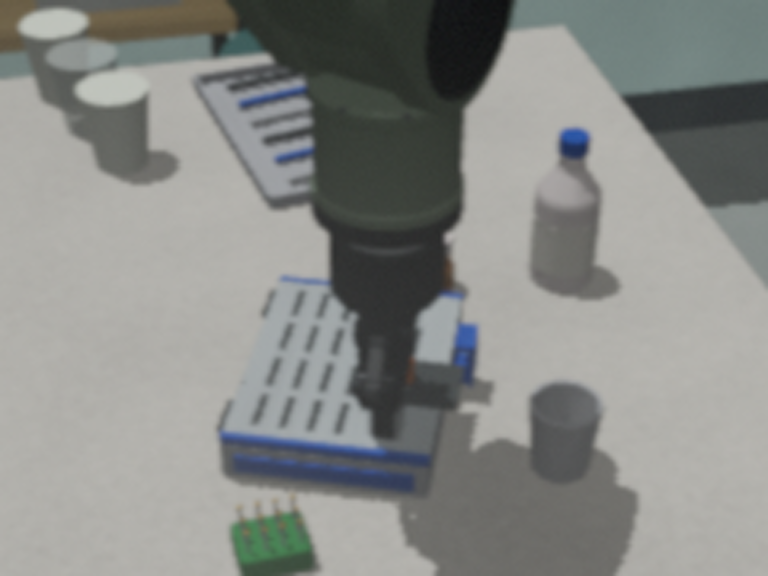

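The lid is flat, with the fingertips stopped at z = 41 mm. Next I'll raise to z ≈ 50 and push the stud along +y.

```bash
python3 - <<'E'
from workcell import *
from h import *
movel(L(118,-75,51),max_speed=60)
wait(.3)
g=movel(L(119,50,51),max_speed=35,guard=12)
s=read_state();print(g,round(s['time'],2),inv(s['eef_pos']),np.round(s['ft_force'],1), s['ft_force']@ey)
c=camera('top');pickle.dump(c,open('top3.pkl','wb'));cv2.imwrite('pics/t3.png',cv2.resize(c['image'][160:300,180:340],None,fx=4,fy=4,interpolation=cv2.INTER_CUBIC))
E
```

```text
True 11.36 [118.4   2.4  50.3] [-2.4 -4.6  4.4] -5.165189674463064
```

View pics/t3.png

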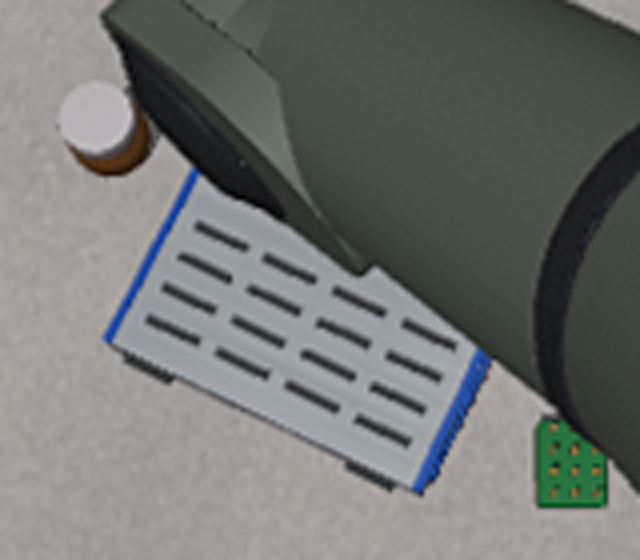

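The arm hides the latch in this view. I'll press once more to confirm the end stop, then back off and look.

```bash
python3 - <<'E'
from workcell import *
from h import *
g=movel(L(118.5,15,50.5),max_speed=20,guard=15)
s=read_state();print(g,round(s['time'],2),inv(s['eef_pos']),np.round(s['ft_force'],1), s['ft_force']@ey)
wait(.3)
movel(L(118.5,-30,52),max_speed=60)
movel(L(118.5,-60,200),max_speed=150)
movep(L(-60,-250,260),Rm(1))
s=read_state();print(s['time'],np.round(s['eef_pos']),np.round(s['ft_force'],1))
for n in('top','side'):
    c=camera(n);pickle.dump(c,open(n+'4.pkl','wb'))
    x,y,w,h=(180,110,160,190) if n=='top' else (200,120,150,160)
    cv2.imwrite(f'pics/{n}4.png',cv2.resize(c['image'][y:y+h,x:x+w],None,fx=3.1,fy=3.1,interpolation=cv2.INTER_CUBIC))
E
```

```text
True 11.72 [118.5   2.2  49.7] [-2.2 -3.9  2.8] -4.480075215860645
14.9167 [342. -41. 260.] [-0.9 -0.5 -0.1]
```

View pics/top4.png

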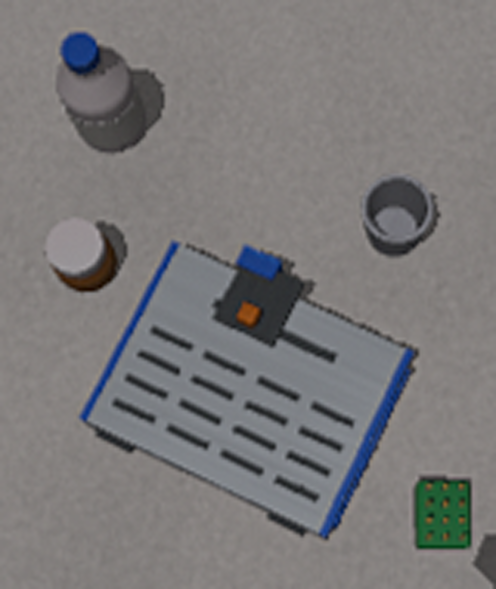

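View pics/side4.png

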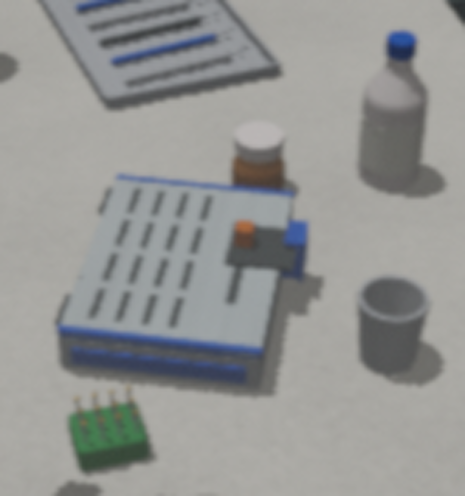

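```bash
python3 - <<'E'
from h import *
for n in('top0','top4','side0','side4'):
    c=pickle.load(open(n+'.pkl','rb'));W=cloud(c);im=c['image'].astype(int)
    m=(im[...,2]>im[...,0]+50)&(im[...,1]<im[...,2]-25);v,u=np.where(m)
    X=W[v,u];d=np.linalg.norm(X[:,:2]-L(90,0,0)[:2],axis=1);k=(d<70)&(X[:,2]>45)
    P=np.array([inv(p) for p in X[k]]);print(n,k.sum(),'stud',np.nanmedian(P,0),P.min(0),P.max(0))
    if n[-1]=='4':
        D=c_*(W[...,0]-H[0])+s_*(W[...,1]-H[1]);Y=-s_*(W[...,0]-H[0])+c_*(W[...,1]-H[1])
        q=(D>8)&(D<95)&(abs(Y)<85)&(W[...,2]>25)
        A=np.stack([D[q],Y[q],np.ones(q.sum())],1);print(' lid plane slopes',np.linalg.lstsq(A,W[...,2][q],rcond=None)[0])
        dark=(im.max(-1)<75)&(abs(W[...,2]-45)<6)&(D>110)&(D<140)&(abs(Y)<70); 
        print(' plate y',np.percentile(Y[dark],[1,5,50,95,99]),dark.sum())
E
```

```text
top0 68 stud [ 53.3  -17.8  147.45] [ 44.5 -23.5 140.5] [ 64.4 -10.5 154.4]
top4 39 stud [117.5  21.5  61.8] [111.9  15.6  50.2] [125.2  29.5  64.2]
 lid plane slopes [ 6.86274287e-04 -3.41123953e-05  4.02069089e+01]
 plate y [-44.99079524 -33.74554632  14.34125851  44.6393606   46.92840709] 282
side0 29 stud [ 57.1 -21.8 147.9] [ 48.4 -25.3 144.1] [ 65.5 -14.8 152.5]
side4 20 stud [119.85  18.25  61.55] [114.3  14.2  58.1] [126.4  28.4  64.6]
 lid plane slopes [-5.57230414e-05 -1.54209693e-04  4.03065310e+01]
 plate y [ 0.57014483  4.44836819 20.01015781 26.93039724 28.39748844] 8
```

The stud moved 39–40 mm, which is about the full 40 mm travel, and the lid slope is under 0.001. The top crops show the bystanders at the same pixels as before: cap (80,50), jar (77,245), cup (398,210) and block (443,512). I'm handing in.

```bash
python3 -c "
from workcell import *
finish_job();print(read_state()['time'])"
```

```text
the job is handed in; nothing more can be done
the job is handed in; nothing more can be done
```

I closed the lid and pushed the latch home using only the shut fingertips, then backed the arm clear and handed the job in at about 15 s of the 42 s allowed. The hand-in reported no verdict.

- **Lid:** I pushed it along its arc at 60 mm/s or less, so well under the slamming limit. It stopped against the box at z ≈ 41 mm. The last pictures show it flat, with a slope below 0.001 in both cameras.
- **Latch:** I pushed the stud along +y to a firm stop. It had moved 39.3 mm by the top camera and 40.0 mm by the side camera, out of 40 mm. A second push, stopped at a 15 N change, moved it no further. The pictures show the latch plate up against the blue keeper.
- **Bystanders:** The bottle, cup, jar and bur block are upright and at the same pixels as at the start. I compared these by eye and did not measure them.

No check failed. The one poor reading was the latch plate's edges, too noisy to use, so the latch result rests on the stud's travel and the firm stop.

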